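# Set the packing jig's stop and load a battery cell

### The arm

A 7-joint arm with a two-finger parallel gripper is mounted at the origin on the work surface. World frame = base frame: x ahead of the robot, y to its left, z up, the work surface at z = 0. Lengths are in mm, angles in rad, forces in N, time in s.
With the tool pointing down it reaches from about 350 to 900 mm from the base axis. Payload 7.2 kg.
Tool frame: the origin (TCP) lies midway between the tips of the shut fingers; the grasp point (between the pads) lies env.grip_point_offset behind it (env.grip_point_offset is the distance from the TCP to the grasp point, in mm); z points along the fingers, y is the line along which they close (so a half turn about z gives the same grasp; the last joint's range is limited). The gripper opens to 88 mm and grips with 3 to 60 N. Pads are 20 mm wide; open, the fingers measure 115 mm over their backs; the gripper's body (75 mm by 178 mm) begins 61 mm behind the grasp point.
Start: joints at [-0.068, 0.411, -0.013, 1.596, 0.006, 1.134, -0.082], TCP at [625.003, -0.011, 222.653] pointing down, gripper open.
Joint ranges: [-2.95, 2.95], [-0.29, 1.99], [-1.47, 1.44], [0.14, 2.54], [-1.03, 4.17], [0.13, 1.85], [-2.86, 2.86]. Speed limits (rad/s): [2.39, 2.39, 3.01, 3.01, 3.14, 3.14, 3.14].

### API

Orientations are given as a unit quaternion [x, y, z, w].
In Python, from workcell import status, eyes, job, finder, env gives the robot as it stands. The module is installed in compiled form; this text tells all that it offers.
- The arm moves only by the tool play_rows, never from a script. Its argument "motion" is a list of rows, each a list of 7 numbers: the shift along the tool's x, y, z in cm, then the turn, a rotation vector about the tool's x, y, z in degrees, then the opening, from 0 (shut) to 1 (fully open). A call has 1 to 10 rows; each row shifts and turns the commanded pose from where the row before left it, along the tool's axes as they then stand; what a row does not reach is not made up. A row lasts 1/8 s, in which the tool goes at most 62.5 mm and 10.7 degrees, less where a joint would pass 70% of its speed; a pose out of reach is approached as far as the arm can. A call with a gripper value outside its range is refused whole. The fingers move at their own pace and stop on an object; the grip force is fixed at half the most. Time passes only in rows, so rows that do not move let the fingers close. It gives the time, the measured TCP pose, the force, the opening and the grip force at its end, in the units of the state.
- status.get_state(): the state, without advancing time (a new reading comes with each control period).
- eyes.camera(name): name is "scene" or "side" or "wrist"; returns the picture (480x640x3 uint8, blue, green, red); there is no depth.
- eyes.get_calibration(name): a dict with "K" (3x3 intrinsics, pixels), "extrinsics" (4x4, takes a point from camera to world coordinates). Camera axes: x right, y down, z forward; pixel columns grow to the right and rows downward; lengths in mm; the calibration is good to about 2 mm. A picture is of the moment at which its call begins: read the wrist's pose just before it. get_calibration takes no time and is no camera call; for the wrist camera it gives the pose at the moment of the call.
- job.hand_in(): hands the job in; it is judged then, once.
Trained networks look in the newest picture that a camera, given by its name, has taken for a name from the list of things; names that differ only in an ending like _2 or _b are one class to them, and where a whole thing is asked for, a point or a joint stands for the part that bears it (a point fixed in the world has none). Each returns a list of dicts, best first, with "score" (0 to 1); they miss things now and then, are a little off and sometimes report something else, mostly with a low value. They report only what shows in the picture. A call takes as long as a camera call.
- finder.regions_of(camera, label): "pixels" (480x640 bool, what is visible of it) and "position" ([column, row] in pixels, amid what is visible of it).
The state is a dict: "time_s": time; "q": joint angles; "qd": joint speeds; "joint_torque": joint torques, N m; "tcp_pos": TCP position; "tcp_rot": TCP orientation; "contact_force": force on the tool from outside, world axes, zero at the start; "ft_torque": the same for the moment, N m; "opening": opening from 0.0 (shut) to 1.0 (fully open); "grasp_force": force on a finger pad.
Only numpy, scipy, OpenCV 4.12 (cv2) and the standard library are available. Lean on these libraries where they do the work, as an engineer would, in place of code of your own. Each camera call takes 0.05 s, during which the arm holds its last target. There are 200 camera calls.

### The job

Set up the packing jig for the next battery cell: swing the stop's red-knobbed clamp lever open, slide the blue stop until its red pointer lines up with the black line of the yellow mark, and swing the lever fully back to lock it there. Then set the blue battery cell down gently, upright, in the jig's channel with its red-collared terminal towards the stop and that end butted against the stop plate. Leave the stop on its mark and everything else on the bench where it is, never tip the cell, and let go.

Things in the scene. Friction and masses are not known exactly. Their poses are not given: they have to be found in the camera images.
- jig: grey base plate 180 x 420 mm, 12 mm thick, fixed on the bench; origin on its underside. Its y axis runs along the rail and the channel, z up. Along the side at -x is the channel: two white fences (from y -210 to +120 mm, tops 34 mm above the bench) with 35 mm clear between them, centre line at x = -50 mm, floor 12 mm above the bench. The steel rail, with the blue stop on it, lies at x = +30 mm; the white scale at x = +81 mm. Everything on the jig shares the jig's axes.
- stop (a joint): slide of the blue stop along the rail, m: 0 at the +y end of the jig, grows as it moves to the jig's -y, to 0.15. Runs with about 7 N of drag when the clamp is open; does not give way to 20 N when it is locked.
- clamp (a joint): clamp lever's angle, rad: 0 = locked (lever points to the jig's +x, square to the rail, on its end stop), grows clockwise seen from above to 1.4 = open (lever points along the rail to the jig's -y). The clamp bites below about 0.4; swinging it takes 2 to 4 N at the knob, and the lever stays where it is left. Beyond 1.0 counts as open, under 0.15 as fully locked.
- clamp_knob (a point): centre of the lever's grip: an upright red cylinder, 18 mm across and 42 mm high (top 21 mm above this point), 60 mm from the pivot, turning freely on its stem; the flat steel lever under it has its top 21 mm below this point.
- clamp_pivot (a point): point on the lever's vertical turning axis, on the stop; 60 mm above the bench. The lever's hub is 24 mm across.
- stop_grip (a point): on the black upright fin of the stop by which it is slid: 14 mm thick along the jig's y, 40 mm along x; the fin's top is 13 mm above this point, the stop's blue top (100 mm long, 60 mm wide) 24 mm below it. The fin stands 60 mm to the jig's +y of the pivot.
- pointer (a point): tip of the stop's red pointer, 3 mm wide, lying over the white scale, level with the fin along y.
- mark: yellow plate 24 x 18 x 3 mm fixed on the scale, with a 3 mm black line across it; origin on the line. The pointer is on the mark when its tip has the same position along the jig's y as this point.
- stop_face (a point): centre of the aluminium stop plate's face (30 mm wide, 16 to 68 mm above the bench), which looks to the jig's -y and stands across the channel; the cell's end butts against it. Moves with the stop.
- cell_mid (a point): centre of the battery cell, half-way up: blue box with a black top, 27 mm (its x) x 148 mm (its y) x 92 mm high (z), 0.62 kg, standing on the bench. On top stand two silver terminals (up to 5 mm high) 50 mm from the middle, the one at its +y with a red collar.
- cell_plus_end (a point): centre of the cell's end face on the red-collared side, 74 mm along the cell's +y from its centre.
- tape: orange tape dispenser 50 x 140 mm, 90 mm high, with a yellow roll; bystander, leave alone. Origin under it.
- knife: red utility knife, 170 mm long, 16 mm high; bystander, leave alone. Origin under it.
- foam_corner: white L-shaped foam corner, 70 x 85 mm, 50 mm high; bystander, leave alone. Origin under it.
- foam_block: white foam block 60 x 100 x 40 mm; bystander, leave alone. Origin under it.
- screwdriver: screwdriver lying on the bench, about 200 mm long; bystander, leave alone. Origin under it.
- busbar_tray: grey open tray 110 x 150 x 40 mm; bystander, leave alone. Origin under it.
- marker: black marker pen, 120 mm long, 16 mm thick; bystander, leave alone. Origin under it.

How it is judged:
By the outcome, as a careful person would: the job done as asked, in the order asked, and still so for the second after the job is handed in, with the robot touching nothing.
It also fails if it takes over 72 s, if anything falls off the work surface, if the arm or the gripper's body presses on something with over 40 N, if the wrist force passes 120 N, or if a joint passes its speed limit or range.

## Working session

There is one attempt and no reset: what is moved stays moved. The work goes in short steps, Python scripts to look and compute and a tool call to move; the robot and the scene stay as the last step left them, time stands still between calls to the robot, and variables do not carry over. Pictures are saved under pics/ and viewed, at most 10 in all, crops included, and the job is handed in when it is done.

Besides the shell and the picture viewer there is one more tool, called as name(argument=value, ...) on one line, values as JSON. play_rows: Moves the arm, as the interface text tells. Its arguments: {"type":"object","properties":{"motion":{"type":"array","items":{"type":"array","items":{"type":"number"}}}},"required":["motion"]}

```bash
mkdir -p pics; cat > h.py <<'E'
import numpy as np, cv2
from workcell import status, eyes, job, finder, env
def ray(cam,px,z,cal=None):
    c=cal or eyes.get_calibration(cam); K=np.array(c["K"]);T=np.array(c["extrinsics"])
    d=T[:3,:3]@np.linalg.solve(K,[px[0],px[1],1.]); o=T[:3,3]
    return o+d*(z-o[2])/d[2]
def proj(cam,P,cal=None):
    c=cal or eyes.get_calibration(cam); K=np.array(c["K"]);T=np.linalg.inv(np.array(c["extrinsics"]))
    p=K@(T[:3,:3]@np.array(P)+T[:3,3]); return p[:2]/p[2]
E
python3 - <<'E'
from h import *
np.set_printoptions(precision=1,suppress=True)
s=status.get_state(); print(s['tcp_pos'],s['tcp_rot'],s['contact_force'],s['opening'],env.grip_point_offset)
for c in ["scene","side"]:
    im=eyes.camera(c); cv2.imwrite(f"pics/{c}0.png",im)
    print(c,np.array(eyes.get_calibration(c)["extrinsics"])[:3])
    for l,z in [("jig",12),("mark",20),("clamp_knob",80),("clamp_pivot",60),("stop_grip",70),("pointer",20),("stop_face",50),("cell_mid",46),("cell_plus_end",46)]:
        for r in finder.regions_of(c,l)[:2]:
            p=r["position"]; print(l,round(r["score"],2),np.array(p),r["pixels"].sum(),ray(c,p,z))
im=eyes.camera("wrist"); cv2.imwrite("pics/wrist0.png",im)
print(np.array(eyes.get_calibration("wrist")["extrinsics"])[:3])
E
```

```text
[624.5  -0.  221.8] [ 0.7  0.7 -0.  -0. ] [-0.1 -0.4 -1. ] 1.0015622511469553 18.700000000000003
scene [[  -0.2    0.7   -0.7 1221.7]
 [   1.     0.1   -0.1  164.4]
 [  -0.    -0.7   -0.7  795.5]]
jig 0.91 [324.4 248.1] 13602 [542.3  35.8  12. ]
mark 0.49 [372.6 274.4] 88 [600.4 143.8  20. ]
clamp_knob 0.87 [367.6 249.1] 267 [588.9 128.7  80. ]
clamp_pivot 0.7 [376.8 248.2] 1847 [565.6 145.2  60. ]
stop_grip 0.81 [380.6 246.6] 2010 [569.1 152.3  70. ]
stop_face 0.61 [378. 249.] 1899 [558.4 147.5  50. ]
cell_mid 0.95 [181.4 185.2] 2237 [ 442.1 -314.8   46. ]
cell_plus_end 0.55 [181.4 185.3] 2250 [ 442.4 -314.7   46. ]
side [[ -0.9  -0.2   0.3 261.5]
 [ -0.4   0.6  -0.7 854.8]
 [  0.   -0.7  -0.7 827.6]]
jig 0.94 [338.9 264.5] 12037 [517.4  79.1  12. ]
clamp_knob 0.92 [300.4 252.6] 420 [577.9 139.6  80. ]
clamp_knob 0.21 [382.2 391.8] 1057 [340.5 382.1  80. ]
clamp_pivot 0.81 [316.9 269.9] 2255 [537.5 154.2  60. ]
stop_grip 0.74 [320.4 269.3] 2333 [528.2 159.4  70. ]
pointer 0.77 [315.6 268.5] 2373 [555.9 114.9  20. ]
stop_face 0.65 [318.5 270.5] 2232 [537.6 145.5  50. ]
cell_mid 0.9 [421.4 155.6] 2177 [ 441.1 -333.2   46. ]
cell_mid 0.41 [318.9 270.9] 2416 [537.9 142.6  46. ]
cell_plus_end 0.86 [420.6 160.8] 2070 [ 437.7 -309.5   46. ]
[[  1.    0.    0.  625. ]
 [  0.   -1.   -0.3  83.7]
 [  0.    0.3  -1.  384.3]]
```

View pics/scene0.png

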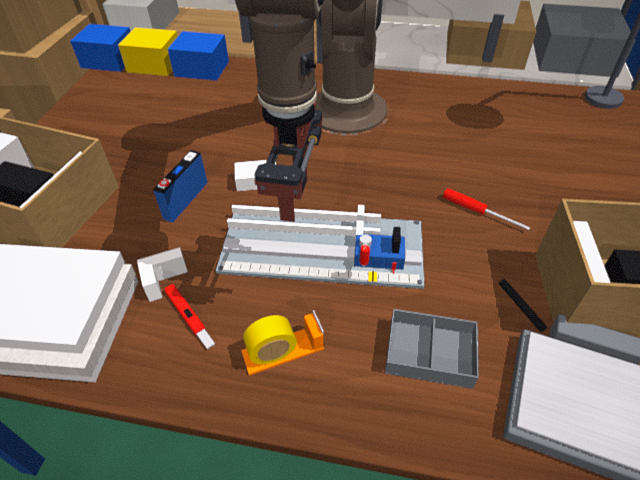

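View pics/side0.png

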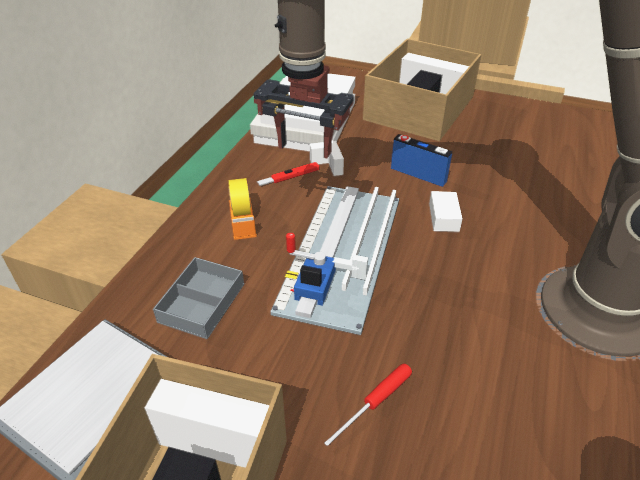

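View pics/wrist0.png

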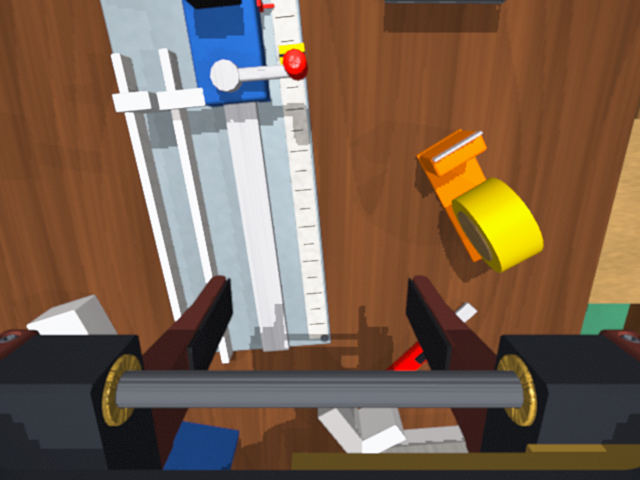

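The stop is at the jig's +y end with the lever locked: knob at (365,255) scene, (294,64) wrist. The yellow mark is at (373,276) scene. The cell stands at (181,185) scene, with its red collar at the near end. I'll fit the jig frame next.

```bash
python3 - <<'E'
from h import *
np.set_printoptions(precision=1,suppress=True)
for n,pts in dict(scene=[(424,287),(218,274),(232,206),(423,220)]).items():
    P=np.array([ray(n,p,12)[:2] for p in pts]); print(n,P, np.linalg.norm(P-np.roll(P,-1,0),axis=1),P.mean(0))
W="wrist"
P=np.array([ray(W,p,12)[:2] for p in [(328,343),(299,0)]]);print("edge",P); d=P[1]-P[0]; print("yaw",np.arctan2(-d[0],d[1]))
for n,p,z in [("knob top",(295,56),102),("knob base",(295,74),60),("hub",(226,75),60),("mark",(291,49),18)]: print(n,ray(W,p,z))
for c in ["scene","side"]:
    eyes.camera(c)
    for l,z in [("jig",12),("cell_mid",92)]:
        r=finder.regions_of(c,l)[0]; ys,xs=np.nonzero(r["pixels"])
        h=cv2.convexHull(np.c_[xs,ys].astype(np.float32))[:,0]
        G=np.array([ray(c,p,z)[:2] for p in h],np.float32)
        if l=="jig": print(c,l,cv2.minAreaRect(G))
        else: print(cv2.approxPolyDP(h.reshape(-1,1,2),4,True)[:,0])
    print([proj(c,ray(c,p,92)) for p in []])
E
```

```text
scene [[ 607.1  246. ]
 [ 649.3 -162.5]
 [ 454.1 -195.3]
 [ 421.9  234.8]] [410.7 197.9 431.3 185.6] [533.1  30.8]
edge [[ 636.3 -170.3]
 [ 606.9  189.5]]
yaw 0.08139158665454439
knob top [607.9 129.1 102. ]
knob base [605.1 122.3  60. ]
hub [547.5 121.5  60. ]
mark [599.2 148.5  18. ]
scene jig ((521.070068359375, 25.905410766601562), (228.43927001953125, 428.014404296875), 6.344407081604004)
[[199. 152.]
 [205. 185.]
 [173. 221.]
 [164. 219.]
 [153. 189.]
 [190. 150.]]
[]
side jig ((548.507080078125, 22.181533813476562), (222.80213928222656, 455.0085144042969), 5.554452896118164)
[[452. 152.]
 [443. 185.]
 [392. 167.]
 [392. 147.]
 [399. 135.]]
[]
```

```bash
python3 - <<'E'
from h import *
a=cv2.imread("pics/scene0.png")[140:230,140:220]; b=cv2.imread("pics/side0.png")[120:195,380:460]
cv2.imwrite("pics/c1.png",np.hstack([cv2.resize(a,(400,450),interpolation=2),cv2.resize(b,(400,450),interpolation=2)]))
E
```

```text
(no output)
```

View pics/c1.png

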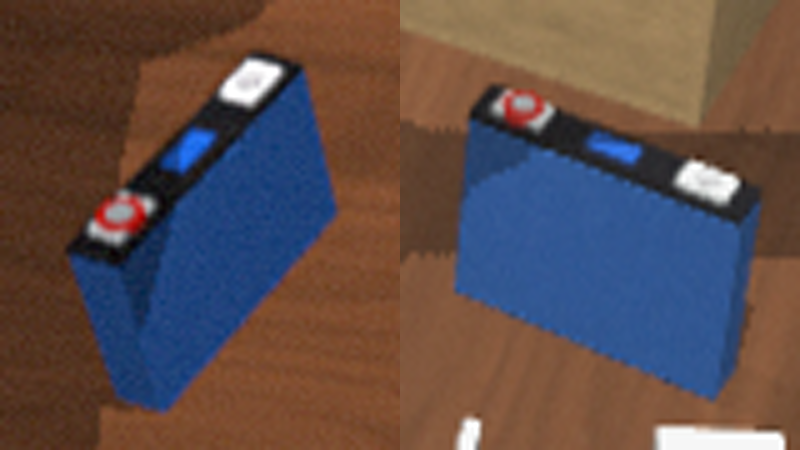

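Crop: red-collared terminal at scene (164,182) and side (404,138), silver one at scene (190,157) and side (441,150). The cell is upright with its red end towards +x/+y. I'm moving above the stop and turning the tool square to the jig.

play_rows(motion=[[5, -1.5, 0, 0, 0, 0, 1], [5, -1.5, 0, 0, 0, 0, 1], [5, -1.5, 0, 0, 0, 0, 0.4], [0, 0, 0, 0, 0, -10.5, 0.4], [0, 0, 0, 0, 0, -10.5, 0.4], [0, 0, 0, 0, 0, -10.5, 0.4], [0, 0, 0, 0, 0, -10.5, 0.4], [0, 0, 0, 0, 0, -10.5, 0.4], [0, 0, 0, 0, 0, -10.5, 0.4], [0, 0, 0, 0, 0, -10.5, 0.4]])

```text
time_s: 2.6
tcp_pos: [580.0, 150.0, 222.7]
tcp_rot: [0.141, 0.99, 0.0, 0.0]
contact_force: [-0.6, 0.4, 0.2]
opening: 0.4
grasp_force: 0.0
```

play_rows(motion=[[0, 0, 0, 0, 0, -10.5, 0.4], [0, 0, 0, 0, 0, -10.5, 0.4], [0, 0, 0, 0, 0, 0, 0.4], [0, 0, 0, 0, 0, 0, 0.4]])

```text
time_s: 3.1
tcp_pos: [580.0, 149.8, 222.6]
tcp_rot: [-0.037, 0.999, 0.0, 0.0]
contact_force: [0.2, -0.3, -0.6]
opening: 0.397
grasp_force: 0.0
```

```bash
python3 - <<'E'
from h import *
np.set_printoptions(precision=3,suppress=True)
s=status.get_state(); print(s['time_s'],s['tcp_pos'],s['tcp_rot'],s['q'])
im=eyes.camera("wrist"); cv2.imwrite("pics/w1.png",im)
print(np.array(eyes.get_calibration("wrist")["extrinsics"]).tolist())
for l,z in [("mark",18),("clamp_knob",90),("clamp_pivot",60),("stop_grip",70),("pointer",20),("stop_face",50)]:
    for r in finder.regions_of("wrist",l)[:1]:
        p=r["position"]; print(l,round(r["score"],2),np.array(p),r["pixels"].sum(),ray("wrist",p,z))
print([ray("scene",p,97) for p in [(164,182.4),(190.2,156.6)]],[ray("side",p,97) for p in [(404.2,137.7),(441.4,150.5)]])
E
```

```text
3.1 [580.046 149.844 222.638] [-0.037  0.999  0.     0.   ] [-0.047  0.397 -0.384  1.642  0.161  1.134  1.172]
[[-0.076037373970652, 0.9508172225045222, 0.30027475276558163, 497.1496845912897], [0.9971049591778478, 0.07246687520357332, 0.0230272095827929, 144.35627061132234], [0.0001346944220934222, 0.3011563736450113, -0.953574758721306, 384.3444536041632], [0.0, 0.0, 0.0, 1.0]]
mark 0.69 [312.  222.9] 358 [599.455 144.845  18.   ]
clamp_knob 0.66 [287.4 213.6] 1656 [572.796 123.409  90.   ]
clamp_pivot 0.93 [302.  169.9] 9403 [539.033 132.328  60.   ]
stop_grip 0.8 [300.3 171.2] 9258 [538.983 131.29   70.   ]
pointer 0.89 [303.2 166.4] 9501 [540.619 131.824  20.   ]
stop_face 0.88 [304.4 170.8] 9325 [540.984 134.211  50.   ]
[array([ 493.183, -322.528,   97.   ]), array([ 399.25 , -299.048,   97.   ])] [array([ 487.722, -318.569,   97.   ]), array([ 389.291, -294.72 ,   97.   ])]
```

View pics/w1.png

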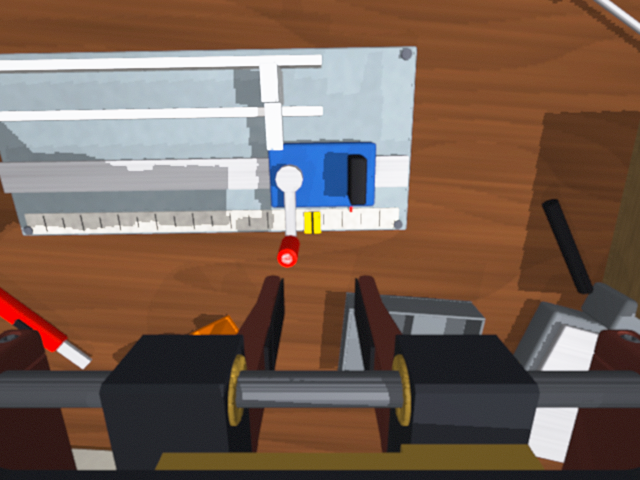

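Here the knob top is at (287,258), hub (288,179), mark line (312,222), pointer tip (350,209) and fin (358,178). The jig corners are at (407,229), (23,234) and (416,47).

```bash
python3 - <<'E'
from h import *
np.set_printoptions(precision=1,suppress=True)
R=lambda p,z: ray("wrist",p,z)
A,B,C=[R(p,12)[:2] for p in [(407,229),(23,234),(416,47)]]
d=A-B; yaw=np.arctan2(-d[0],d[1]); e=A-C; print(A,B,C,np.linalg.norm(d),np.linalg.norm(e),yaw,np.arctan2(e[1],e[0]))
y=np.array([-np.sin(yaw),np.cos(yaw)]);x=np.array([np.cos(yaw),np.sin(yaw)])
O=A-90*x-210*y; print("jig origin",O)
def J(n,p,z):
    P=R(p,z)[:2]; print(n,P,"jig",(P-O)@x,(P-O)@y)
J("knobtop",(287.5,258),102);J("knobbase",(291,240),60);J("hub",(288,179),64);J("mark",(312,222),17);J("ptr",(350.5,209),22)
J("fin+",(367,180),81);J("fin-",(348.5,180),81);J("fintop",(358,179),81);J("face",(268,90),68);J("plate edge",(279,100),68);J("fence end",(322,60),34);J("fence end",(322,111),34)
im=cv2.imread("pics/w1.png")[130:280,230:430]; cv2.imwrite("pics/c2.png",cv2.resize(im,(800,600),interpolation=cv2.INTER_CUBIC))
E
```

```text
[599.8 248.5] [ 638.6 -168.7] [422.8 229.7] 419.0214133429933 178.02090546335802 0.09261075898940091 0.10587867469540288
jig origin [529.6  31.1]
knobtop [608.4 126.4] jig 87.1979951193275 87.65015668756239
knobbase [606.2 126.1] jig 85.05141055756359 87.56062539678662
hub [547.6 120.5] jig 26.142377726088668 87.35797962026648
mark [598.7 144.9] jig 79.32781641136816 106.96805029001844
ptr [580.2 183.8] jig 64.4811307866162 147.39553019106006
fin+ [540.5 188.7] jig 25.35194759258141 155.92311827856702
fin- [541.7 173. ] jig 25.138635117027103 140.21100130933175
fintop [540.2 180.9] jig 24.39927241044563 148.26293195581923
face [475.1 100.5] jig -47.85212944356834 74.15250050027161
plate edge [482.1 109.9] jig -40.02183735290487 82.84298102691159
fence end [444.1 142.8] jig -74.81028423766402 119.18733085779692
fence end [486.9 146.3] jig -31.882296211590898 118.715169456948
```

View pics/c2.png

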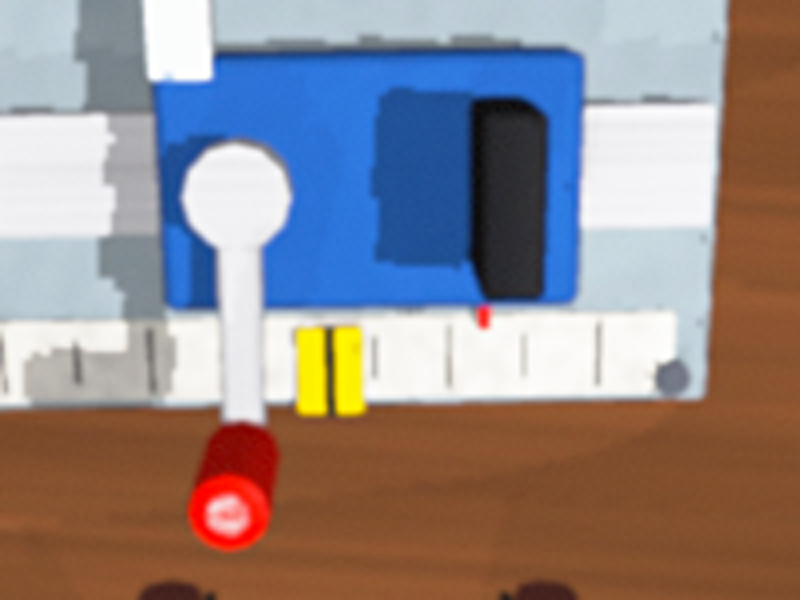

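play_rows(motion=[[-1.3, -1.3, 2, 0, 0, -1.2, 0.4], [-1.3, -1.3, 4, 0, 0, 0, 0.4], [0, 0, 4, 0, 0, 0, 0.4], [0, 0, 3.5, 0, 0, 0, 0.4], [0, 0, 2, 0, 0, 0, 0.4], [0, 0, 0, 0, 0, 0, 0.4], [0, 0, 0, 0, 0, 0, 0.26], [0, 0, 0, 0, 0, 0, 0.26], [0, 0, 0, 0, 0, 0, 0.26]])

```text
time_s: 4.58
tcp_pos: [608.8, 126.5, 68.7]
tcp_rot: [-0.05, 0.999, 0.0, 0.001]
contact_force: [0.6, -0.2, -0.5]
opening: 0.258
grasp_force: 0.0
```

```bash
python3 - <<'E'
from h import *
s=status.get_state(); print(s['time_s'],s['tcp_pos'],s['tcp_rot'],s['contact_force'],s['opening'])
im=eyes.camera("wrist"); cv2.imwrite("pics/w2.png",im)
E
```

```text
4.575 [608.78829444 126.50078489  68.69363894] [-4.96526878e-02  9.98766178e-01  8.75657372e-05  8.51785170e-04] [ 0.55153661 -0.24939345 -0.48756678] 0.25816725422236975
```

View pics/w2.png

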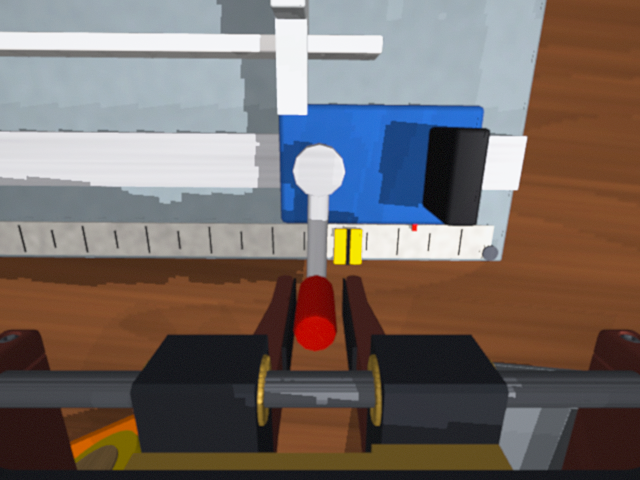

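The knob (316,315) sits cleanly between the pads. I'm swinging it open along the arc.

play_rows(motion=[[0.09, -1.04, 0, 0, 0, 10, 0.26], [0.09, -1.04, 0, 0, 0, 10, 0.26], [0.09, -1.04, 0, 0, 0, 10, 0.26], [0.09, -1.04, 0, 0, 0, 10, 0.26], [0.09, -1.04, 0, 0, 0, 10, 0.26], [0.09, -1.04, 0, 0, 0, 10, 0.26], [0.09, -1.04, 0, 0, 0, 10, 0.26], [0.05, -0.7, 0, 0, 0, 7, 0.26], [0, 0, 0, 0, 0, 0, 0.26], [0, 0, 0, 0, 0, 0, 0.26]])

```text
time_s: 5.88
tcp_pos: [568.2, 64.1, 67.8]
tcp_rot: [0.582, 0.813, 0.0, 0.0]
contact_force: [-0.2, 0.4, -0.3]
opening: 0.254
grasp_force: 0.0
```

```bash
python3 - <<'E'
from h import *
s=status.get_state(); print(s['time_s'],s['tcp_pos'],s['tcp_rot'],s['contact_force'],s['opening'],s['q'])
im=eyes.camera("wrist"); cv2.imwrite("pics/w3.png",im)
E
```

```text
5.875 [568.2233672   64.10841055  67.83824483] [5.81599492e-01 8.13475279e-01 4.20124282e-05 1.25514451e-06] [-0.22217904  0.4159594  -0.28561357] 0.25428241768941706 [-0.19199669  0.49926355 -0.00655802  1.87425992  0.0044396   0.76802008
  0.12846182]
```

View pics/w3.png

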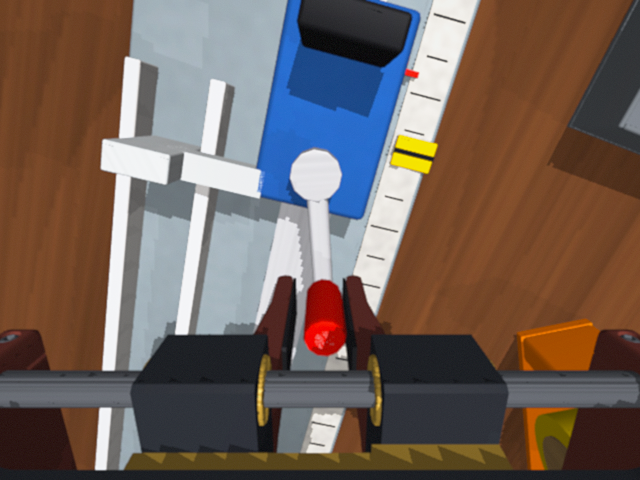

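The lever is open, at about 72°: hub (316,173), knob (324,320). I'm lifting, crossing to the fin and turning back square.

play_rows(motion=[[0, 0, -4, 0, 0, 0, 0.26], [0, 0, -5, 0, 0, 0, 0.4], [5.93, 0.65, -2, 0, 0, 0, 0.4], [5.93, 0.65, 0, 0, 0, 0, 0.4], [0, 0, 0, 0, 0, -10, 0.4], [0, 0, 0, 0, 0, -10, 0.4], [0, 0, 0, 0, 0, -10, 0.4], [0, 0, 0, 0, 0, -10, 0.4], [0, 0, 0, 0, 0, -10, 0.4], [0, 0, 0, 0, 0, -10, 0.4]])

```text
time_s: 7.18
tcp_pos: [542.5, 179.9, 177.5]
tcp_rot: [0.095, 0.995, -0.0, -0.0]
contact_force: [0.1, 0.2, 0.6]
opening: 0.399
grasp_force: 0.0
```

play_rows(motion=[[0, 0, 0, 0, 0, -10, 0.4], [0, 0, 0, 0, 0, -6.6, 0.4], [0, 0, 0, 0, 0, 0, 0.4]])

```text
time_s: 7.55
tcp_pos: [542.6, 179.8, 177.4]
tcp_rot: [-0.046, 0.999, 0.0, -0.0]
contact_force: [0.4, 0.2, -0.3]
opening: 0.4
grasp_force: 0.0
```

```bash
cat >> h.py <<'E'
def blobs(im,lo,hi,n=4,amin=8):
    h=cv2.cvtColor(im,cv2.COLOR_BGR2HSV); m=cv2.inRange(h,lo,hi)
    k,l,s,c=cv2.connectedComponentsWithStats(m)
    o=sorted(range(1,k),key=lambda i:-s[i,4])[:n]
    return [(c[i].round(1).tolist(),s[i].tolist()) for i in o if s[i,4]>=amin]
E
python3 - <<'E'
from h import *
np.set_printoptions(precision=1,suppress=True)
s=status.get_state(); print(s['time_s'],s['tcp_pos'],s['tcp_rot'],s['contact_force'],s['opening'])
im=eyes.camera("wrist"); cv2.imwrite("pics/w4.png",im)
print("yellow",blobs(im,(22,150,120),(36,255,255)));print("red",blobs(im,(0,170,120),(6,255,255)),blobs(im,(174,170,120),(180,255,255)))
print("black",blobs(im[:300],(0,0,0),(180,120,45)));print("blue",blobs(im,(100,150,60),(125,255,255),2))
# blue top height from 100 mm length in w1
K=eyes.get_calibration("wrist")["K"]
c=dict(K=K,extrinsics=[[-0.076037373970652, 0.9508172225045222, 0.30027475276558163, 497.1496845912897], [0.9971049591778478, 0.07246687520357332, 0.0230272095827929, 144.35627061132234], [0.0001346944220934222, 0.3011563736450113, -0.953574758721306, 384.3444536041632], [0.0, 0.0, 0.0, 1.0]])
for z in (36,44,52):
    g=lambda u,v: ray("wrist",(230+u/4-.5,130+v/4-.5),z,c)[:2]
    print(z,np.linalg.norm(g(168,306)-g(577,303)),np.linalg.norm(g(583,52)-g(577,303)),g(577,303))
E
```

```text
7.55 [542.6 179.8 177.4] [-0.  1.  0. -0.] [ 0.4  0.2 -0.3] 0.4003637726659607
yellow [([96.5, 457.8], [74, 437, 43, 34, 957]), ([281.8, 268.7], [278, 258, 10, 23, 176]), ([272.1, 266.6], [268, 258, 9, 18, 137]), ([82.1, 430.6], [71, 412, 32, 36, 102])]
red [([557.9, 12.2], [517, 0, 71, 35, 1431]), ([156.3, 262.2], [143, 241, 33, 38, 540])] []
black [([545.8, 273.6], [528, 247, 37, 53, 920]), ([318.9, 231.7], [311, 204, 17, 57, 849]), ([357.7, 291.6], [355, 279, 8, 21, 99]), ([279.8, 291.5], [276, 280, 8, 20, 96])]
blue [([286.1, 218.2], [224, 185, 119, 73, 6252])]
36 101.92843992542561 60.62821888559055 [571.5 204.8]
44 99.58757440864602 59.235844911880434 [569.8 203.4]
52 97.24670889186645 57.84347093817026 [568.1 202.1]
```

play_rows(motion=[[0, 0, 4, 0, 0, -0.2, 0.4], [0, 0, 4, 0, 0, 0, 0.4], [0, 0, 3, 0, 0, 0, 0.4], [0, 0, 1.7, 0, 0, 0, 0.4], [0, 0, 0, 0, 0, 0, 0.4], [0, 0, 0, 0, 0, 0, 0.1], [0, 0, 0, 0, 0, 0, 0.1], [0, 0, 0, 0, 0, 0, 0.1], [0, 0, 0, 0, 0, 0, 0.1]])

```text
time_s: 8.72
tcp_pos: [542.7, 180.1, 50.7]
tcp_rot: [-0.048, 0.999, 0.0, 0.0]
contact_force: [0.4, 0.9, 2.2]
opening: 0.159
grasp_force: 30.0
```

```bash
python3 - <<'E'
from h import *
np.set_printoptions(precision=2,suppress=True)
s=status.get_state(); print(s['time_s'],s['tcp_pos'],s['tcp_rot'],s['contact_force'],s['opening'],s['grasp_force'])
im=eyes.camera("wrist"); cv2.imwrite("pics/w5.png",im)
print("yellow",blobs(im,(22,150,120),(36,255,255),5));print("red",blobs(im,(0,150,90),(8,255,255),6,4),blobs(im,(174,150,90),(180,255,255),4,4))
E
```

```text
8.725 [542.7  180.11  50.73] [-0.05  1.    0.    0.  ] [0.38 0.86 2.24] 0.159387562004739 29.997449219226837
yellow [([280.8, 406.1], [280, 401, 3, 11, 21])]
red [([64.1, 344.6], [42, 323, 46, 47, 1436])] [([77.0, 350.6], [76, 349, 3, 4, 5])]
```

View pics/w5.png

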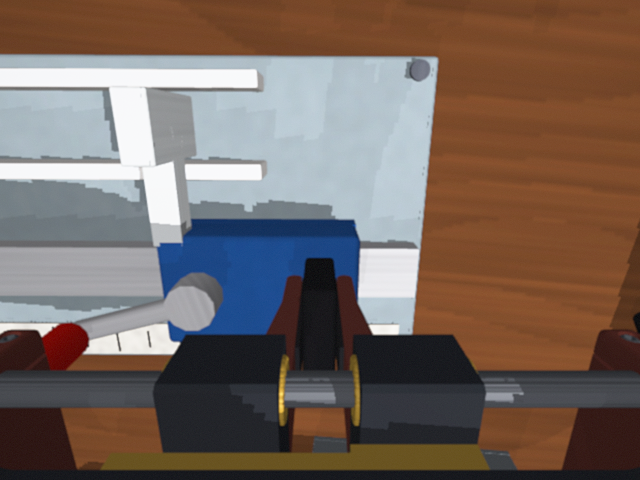

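The fin (319,310) is held at 14 mm opening. The pointer-to-mark distance is 40.3 mm, so I'm sliding by that.

play_rows(motion=[[0, -0.7, 0, 0, 0, 0, 0.1], [0, -0.8, 0, 0, 0, 0, 0.1], [0, -0.8, 0, 0, 0, 0, 0.1], [0, -0.8, 0, 0, 0, 0, 0.1], [0, -0.6, 0, 0, 0, 0, 0.1], [0, -0.33, 0, 0, 0, 0, 0.1], [0, 0, 0, 0, 0, 0, 0.1], [0, 0, 0, 0, 0, 0, 0.1], [0, 0, 0, 0, 0, 0, 0.1]])

```text
time_s: 9.9
tcp_pos: [546.2, 141.4, 50.8]
tcp_rot: [-0.048, 0.999, 0.001, 0.0]
contact_force: [-1.6, 5.5, 1.1]
opening: 0.16
grasp_force: 30.0
```

play_rows(motion=[[0, 0, 0, 0, 0, 0, 0.35], [0, 0, 0, 0, 0, 0, 0.35], [0, 0, -4, 0, 0, 0, 0.35], [0, 0, -5, 0, 0, 0, 0.35], [0, 0, -5, 0, 0, 0, 0.35], [0, 0, 0, 0, 0, 0, 0.35], [0, 0, 0, 0, 0, 0, 0.35]])

```text
time_s: 10.78
tcp_pos: [546.1, 139.3, 190.0]
tcp_rot: [-0.048, 0.999, -0.0, -0.0]
contact_force: [-0.6, 0.3, 0.0]
opening: 0.351
grasp_force: 0.0
```

```bash
python3 - <<'E'
from h import *
np.set_printoptions(precision=2,suppress=True)
s=status.get_state(); print(s['time_s'],s['tcp_pos'],s['tcp_rot'],s['contact_force'],s['opening'],s['grasp_force'])
im=eyes.camera("wrist"); cv2.imwrite("pics/w6.png",im)
Y=blobs(im,(22,150,120),(36,255,255),5);Rr=blobs(im,(0,150,90),(8,255,255),6,4)
print(Y);print(Rr);print("blk",blobs(im,(0,0,0),(180,120,45),6))
for b in Y: print("y",ray("wrist",b[0],17))
for b in Rr: print("r",ray("wrist",b[0],20))
h=cv2.cvtColor(im,cv2.COLOR_BGR2GRAY)
if Y: r=int(Y[0][0][1]);
E
```

```text
10.775 [546.06 139.3  190.01] [-0.05  1.   -0.   -0.  ] [-0.59  0.32  0.03] 0.3505409706938375 0.0
[([116.4, 450.6], [108, 430, 19, 40, 369]), ([313.6, 264.9], [310, 253, 8, 23, 152]), ([323.1, 266.1], [320, 257, 8, 19, 135]), ([241.0, 392.1], [240, 390, 3, 5, 11])]
[([592.0, 15.3], [543, 0, 85, 41, 2013]), ([172.2, 252.6], [153, 236, 39, 36, 742]), ([628.5, 332.5], [626, 332, 6, 2, 8])]
blk [([222.4, 420.2], [0, 335, 640, 145, 20493]), ([446.7, 383.0], [379, 335, 146, 117, 8138]), ([584.0, 288.3], [561, 244, 47, 95, 1535]), ([279.1, 330.6], [270, 279, 18, 92, 872]), ([358.4, 330.7], [351, 280, 17, 91, 847]), ([321.1, 227.4], [314, 201, 16, 55, 752])]
y [863.31 -75.49  17.  ]
y [599.4  139.75  17.  ]
y [599.77 149.4   17.  ]
y [762.48  71.88  17.  ]
r [358.43 345.17  20.  ]
r [598.67  -0.47  20.  ]
r [642.76 479.74  20.  ]
```

```bash
python3 - <<'E'
from h import *
im=cv2.imread("pics/w6.png").astype(int)
b,g,r=im[...,0],im[...,1],im[...,2]
print("redness rows238-262, cols 306-336")
print((r-np.maximum(g,b))[238:264:1,306:336:1])
print("lum"); print(r[256:276:3,306:336])
E
```

```text
redness rows238-262, cols 306-336
[[-118 -116 -117 -115 -116 -115 -103  -65  -15   -2   -2   -3   -6   -4
    -4   -6   -3   -4   -4   -4   -4   -3    2  -11  -80 -144 -171 -175
  -176 -175]
 [-115 -118 -116 -116 -115 -116 -103  -60  -14    1   -3   -2   -4   -6
    -3   -5   -5   -5   -3   -6   -4   -4   -1  -15  -76 -142 -171 -176
  -177 -175]
 [-121 -122 -121 -121 -122 -120 -107  -67  -19    0   -3   -4   -2   -4
    -3   -4   -4   -3   -4   -4   -3   -5    0  -14  -79 -143 -171 -176
  -174 -175]
 [-134 -146 -146 -145 -148 -147 -129  -82  -20    1   -2   -4   -3   -4
    -4   -3   -5   -6   -3   -4   -3   -5   -2  -13  -75 -143 -174 -174
  -174 -174]
 [-151 -169 -174 -172 -174 -171 -151  -99  -29    0   -3   -1   -2   -2
    -3   -6   -4   -3   -4   -3   -3   -5    1  -13  -75 -143 -172 -175
  -173 -171]
 [-162 -174 -174 -175 -177 -176 -155 -100  -33    3    1   -4   -2   -3
    -4   -6   -5   -5   -4   -3   -5   -3   -2  -14  -76 -144 -173 -176
  -172 -171]
 [-173 -175 -174 -178 -175 -174 -154 -100  -29    1   -2   -1   -4   -4
    -3   -4   -2   -4   -5   -4   -4   -2   -1  -15 
[... 3196 characters left out ...]
 94 101 236 255 255 254
  253 247 246 247 248 247 216 223 248 249 248 247]
 [244 245 243 226 234 250 252 252 252 253 255 226  92  99 234 255 253 252
  252 252 251 247 246 236 196 219 247 248 247 246]
 [243 245 242 224 233 251 252 252 252 253 255 227  90  97 234 255 253 252
  251 252 251 246 241 229 197 221 246 247 247 246]
 [248 249 246 228 233 250 252 252 251 253 255 226  91  98 235 255 253 251
  251 252 251 245 243 249 251 250 249 248 248 248]
 [199 196 175 166 229 253 252 252 252 253 255 227  91  97 233 255 253 252
  251 252 253 238 206 201 207 203 204 204 202 202]
 [128 129 125 140 207 244 248 247 248 249 248 195  85  89 203 248 249 248
  248 249 246 211 145 123 129 129 129 131 130 130]]
```

play_rows(motion=[[-3.5, 0, 0, 0, 0, 0, 0.35], [-3.5, 0, 0, 0, 0, 0, 0.35], [0, 0, 0, 0, 0, 0, 0.35], [0, 0, 0, 0, 0, 0, 0.35]])

```text
time_s: 11.32
tcp_pos: [614.7, 146.5, 188.8]
tcp_rot: [-0.048, 0.999, -0.0, -0.002]
contact_force: [-0.0, -0.3, -0.1]
opening: 0.349
grasp_force: 0.0
```

```bash
cat > ptr.py <<'E'
from h import *
np.set_printoptions(precision=2,suppress=True,linewidth=200)
s=status.get_state(); print(s['time_s'],s['tcp_pos'],s['tcp_rot'],s['contact_force'])
im=eyes.camera("wrist"); cal=eyes.get_calibration("wrist"); cv2.imwrite("pics/w7.png",im)
f=im.astype(int); red=f[...,2]-np.maximum(f[...,0],f[...,1])
R=blobs(im,(0,130,80),(8,255,255),6,4); Y=blobs(im,(22,140,110),(36,255,255),4,40)
m=ray
yaw=.0945; yv=np.array([-np.sin(yaw),np.cos(yaw)])
for n,B,z in (("red",R,20),("yel",Y,17)):
    for b in B:
        P=ray("wrist",b[0],z,cal); print(n,b,P,"along",P[:2]@yv)
E
python3 ptr.py
```

```text
11.325 [614.7  146.49 188.81] [-0.05  1.   -0.   -0.  ] [-0.01 -0.33 -0.14]
red ([16.1, 315.6], [0, 291, 42, 40, 1000]) [ 754.2  -157.35   20.  ] along -227.81542799624657
red ([159.1, 164.3], [137, 151, 45, 29, 871]) [582.24  -2.91  20.  ] along -57.83398948683207
red ([625.4, 332.8], [618, 331, 16, 5, 37]) [712.15 484.01  20.  ] along 414.65555336723753
red ([319.9, 181.8], [318, 178, 4, 9, 26]) [583.87 145.12  20.  ] along 89.38001763096524
red ([15.7, 332.7], [10, 332, 11, 3, 24]) [ 775.14 -160.95   20.  ] along -233.3734719259908
yel ([313.0, 197.7], [309, 185, 9, 26, 225]) [600.02 140.14  17.  ] along 82.8932937284512
yel ([322.6, 198.3], [319, 186, 9, 25, 198]) [599.71 149.27  17.  ] along 92.01242433491345
yel ([110.6, 413.0], [103, 407, 14, 17, 115]) [875.65 -70.5   17.  ] along -152.81543902666687
yel ([122.0, 361.4], [112, 350, 26, 20, 50]) [802.91 -52.6   17.  ] along -128.13223857530846
```

The pointer is about 1.9 mm short of the line (servo lag). I'll regrip the fin and correct it.

play_rows(motion=[[3.4, 0.1, 0, 0, 0, 0, 0.35], [3.45, 0, 0, 0, 0, 0, 0.35], [0, 0, 4.5, 0, 0, 0, 0.35], [0, 0, 5, 0, 0, 0, 0.35], [0, 0, 3, 0, 0, 0, 0.35], [0, 0, 1.4, 0, 0, 0, 0.35], [0, 0, 0, 0, 0, 0, 0.1], [0, 0, 0, 0, 0, 0, 0.1], [0, 0, 0, 0, 0, 0, 0.1], [0, -0.33, 0, 0, 0, 0, 0.1]])

```text
time_s: 12.62
tcp_pos: [548.2, 140.0, 52.3]
tcp_rot: [-0.049, 0.999, 0.001, 0.001]
contact_force: [-2.9, 7.1, 2.3]
opening: 0.159
grasp_force: 30.0
```

play_rows(motion=[[0, 0, 0, 0, 0, 0, 0.1], [0, 0, 0, 0, 0, 0, 0.1]])

```text
time_s: 12.88
tcp_pos: [548.2, 139.5, 52.3]
tcp_rot: [-0.048, 0.999, 0.001, 0.001]
contact_force: [-1.4, 5.8, 3.7]
opening: 0.158
grasp_force: 30.0
```

play_rows(motion=[[0, 0, 0, 0, 0, 0, 0.35], [0, 0, 0, 0, 0, 0, 0.35], [0, 0, -4, 0, 0, 0, 0.35], [0, 0, -5, 0, 0, 0, 0.35], [-3.5, 0, -4.5, 0, 0, 0, 0.35], [-3.4, 0, 0, 0, 0, 0, 0.35], [0, 0, 0, 0, 0, 0, 0.35], [0, 0, 0, 0, 0, 0, 0.35]])

```text
time_s: 13.88
tcp_pos: [615.7, 144.0, 185.6]
tcp_rot: [-0.048, 0.999, -0.0, -0.001]
contact_force: [-0.5, -0.3, 0.1]
opening: 0.35
grasp_force: 0.0
```

```bash
python3 ptr.py; python3 - <<'E'
from h import *
im=cv2.imread("pics/w7.png"); g=im.astype(int); print((g[...,2]-np.maximum(g[...,0],g[...,1]))[174:186,310:328]); print(g[188:206:4,308:330,2])
E
```

```text
13.875 [615.72 143.98 185.63] [-0.05  1.   -0.   -0.  ] [-0.48 -0.3   0.1 ]
red ([15.9, 316.0], [0, 291, 43, 40, 984]) [ 753.2  -156.95   20.  ] along -227.31842966887663
red ([158.3, 163.5], [135, 151, 45, 28, 840]) [581.96  -4.48  20.  ] along -59.37340858372941
red ([625.3, 332.9], [618, 332, 16, 4, 35]) [711.37 477.76  20.  ] along 408.5024178776162
red ([15.4, 332.7], [9, 332, 12, 3, 25]) [ 773.46 -160.56   20.  ] along -232.82464555663375
red ([321.0, 181.5], [320, 178, 3, 9, 24]) [583.89 143.6   20.  ] along 87.86171696991734
yel ([315.4, 197.5], [311, 185, 9, 26, 206]) [599.83 139.91  17.  ] along 82.6867246090644
yel ([325.6, 197.5], [322, 185, 9, 26, 205]) [598.9  149.44  17.  ] along 92.26537066490748
yel ([110.4, 413.1], [102, 407, 15, 17, 125]) [873.15 -71.08  17.  ] along -153.14933637199144
yel ([122.7, 362.5], [114, 353, 22, 17, 43]) [802.33 -52.42  17.  ] along -127.88952893458519
[[-163 -163 -162 -162 -161 -162 -163 -166 -167 -169 -168 -169 -170 -166
  -165 -166 -166 -167]
 [-111 -111 -109 -111 -114 -110 -105  -95  -91  -93  -90  -94 -102 -103
  -102 -106 -117 -127]
[... 717 characters left out ...]
  157  216  161   69
     8    1    4    3]
 [   1    4    9   10   10    9   10   15   22   80  169  218  159   76
    26   18   20   13]
 [   6   19   20   18   19   19   18   17   21   62  163  200  120   51
    20   19   19   20]]
[[247 227 190 213 245 252 252 251 251 253 255 223  91  69 187 249 253 252
  251 250 248 246]
 [247 247 245 238 244 251 251 251 251 253 255 225  95  73 189 250 253 252
  251 251 251 250]
 [244 245 243 237 244 251 251 251 251 253 255 225  94  74 191 250 254 251
  251 251 251 250]
 [245 243 228 220 243 251 251 251 251 253 255 225  94  73 190 250 253 252
  251 251 251 250]
 [249 244 224 218 244 252 251 251 251 253 255 224  93  73 189 250 254 252
  251 251 251 250]]
```

The pointer (col 321.0) is on the line (col 320.6). Next I locate the open knob.

```bash
python3 - <<'E'
from h import *
np.set_printoptions(precision=1,suppress=True)
im=cv2.imread("pics/w7.png"); h=cv2.cvtColor(im,cv2.COLOR_BGR2HSV); m=cv2.inRange(h,(0,130,60),(9,255,255))[130:200,110:200]
ys,xs=np.nonzero(m); print(cv2.boundingRect(np.c_[xs+110,ys+130].astype(np.int32)))
v=h[130:200:3,125:195:2,2]*(m[::3,15:85:2]>0); print(v)
r=(158.3,163.5)
for z in (75,81,90): print(z,ray("wrist",r,z))
s=status.get_state();print(s['tcp_pos'])
# hub: bright low-sat blob
hb=blobs(im[100:220],(0,0,200),(180,40,255),6,60); print(hb)
p=np.array([552,79.3,64]);print(proj("wrist",p), [proj("wrist",[552+60*np.cos(a),79.3+60*np.sin(a),z]) for a in (np.radians(-66),np.radians(-72),np.radians(-76)) for z in (60,102)])
E
```

```text
(135, 151, 45, 28)
[[  0   0   0   0   0   0   0   0   0   0   0   0   0   0   0   0   0   0
    0   0   0   0   0   0   0   0   0   0   0   0   0   0   0   0   0]
 [  0   0   0   0   0   0   0   0   0   0   0   0   0   0   0   0   0   0
    0   0   0   0   0   0   0   0   0   0   0   0   0   0   0   0   0]
 [  0   0   0   0   0   0   0   0   0   0   0   0   0   0   0   0   0   0
    0   0   0   0   0   0   0   0   0   0   0   0   0   0   0   0   0]
 [  0   0   0   0   0   0   0   0   0   0   0   0   0   0   0   0   0   0
    0   0   0   0   0   0   0   0   0   0   0   0   0   0   0   0   0]
 [  0   0   0   0   0   0   0   0   0   0   0   0   0   0   0   0   0   0
    0   0   0   0   0   0   0   0   0   0   0   0   0   0   0   0   0]
 [  0   0   0   0   0   0   0   0   0   0   0   0   0   0   0   0   0   0
    0   0   0   0   0   0   0   0   0   0   0   0   0   0   0   0   0]
 [  0   0   0   0   0   0   0   0   0   0   0   0   0   0   0   0   0   0
    0   0   0   0   0   0   0   0   0   0   0   0   0   0   0   0   0]
 [  0   0   0   0   0   0   0   0   0   0   0   0   0   0   0   0 
[... 2187 characters left out ...]
0   0   0   0   0   0   0   0   0   0   0   0   0   0   0   0   0]
 [  0   0   0   0   0   0   0   0   0   0   0   0   0   0   0   0   0   0
    0   0   0   0   0   0   0   0   0   0   0   0   0   0   0   0   0]]
75 [573.8  19.2  75. ]
81 [572.9  21.8  81. ]
90 [571.5  25.7  90. ]
[615.6 144.1 185.7]
[([385.4, 53.6], [324, 0, 112, 107, 9283]), ([101.0, 34.7], [0, 10, 214, 60, 6359]), ([275.9, 90.9], [238, 77, 80, 30, 2046]), ([226.0, 44.6], [178, 24, 81, 39, 1362]), ([228.5, 2.6], [220, 0, 19, 7, 113]), ([202.1, 61.8], [190, 58, 21, 7, 76])]
[242.2 141.1] [array([173.2, 165.5]), array([149.2, 172.4]), array([170.1, 157.7]), array([145.5, 163.4]), array([168.5, 152.4]), array([143.5, 157.2])]
```

play_rows(motion=[[2.7, -5.82, 0, 0, 0, 0, 0.35], [2.7, -5.82, 0, 0, 0, 0, 0.35], [0, 0, 0, 0, 0, 10, 0.35], [0, 0, 0, 0, 0, 10, 0.35], [0, 0, 0, 0, 0, 10, 0.35], [0, 0, 0, 0, 0, 10, 0.35], [0, 0, 0, 0, 0, 10, 0.35], [0, 0, 0, 0, 0, 10, 0.35], [0, 0, 0, 0, 0, 10, 0.35], [0, 0, 0, 0, 0, 5.5, 0.35]])

```text
time_s: 15.18
tcp_pos: [574.2, 26.6, 186.3]
tcp_rot: [0.575, 0.818, -0.0, -0.0]
contact_force: [0.6, 0.1, 0.2]
opening: 0.353
grasp_force: 0.0
```

play_rows(motion=[[0, 0, 3, 0, 0, 0, 0.35], [0, 0, 2, 0, 0, 0, 0.35], [0, 0, 0, 0, 0, 0, 0.35]])

```text
time_s: 15.55
tcp_pos: [573.3, 26.4, 135.1]
tcp_rot: [0.573, 0.819, -0.001, -0.001]
contact_force: [0.4, -0.1, 0.5]
opening: 0.351
grasp_force: 0.0
```

```bash
python3 - <<'E'
from h import *
np.set_printoptions(precision=2,suppress=True)
s=status.get_state(); print(s['time_s'],s['tcp_pos'],s['tcp_rot'],s['contact_force'],s['q'])
im=eyes.camera("wrist"); cv2.imwrite("pics/w8.png",im)
for b in blobs(im,(0,130,60),(9,255,255),4,40): print(b, ray("wrist",b[0],85))
m=cv2.inRange(cv2.cvtColor(im,cv2.COLOR_BGR2HSV),(0,130,190),(9,255,255)); print(blobs(im,(0,130,200),(9,255,255),3,20))
print("tcp axis proj", [proj("wrist",[*s['tcp_pos'][:2],z]) for z in (60,102)])
E
```

```text
15.55 [573.28  26.41 135.07] [ 0.57  0.82 -0.   -0.  ] [ 0.4  -0.09  0.55] [-0.11  0.42 -0.03  1.81  0.01  0.91  0.21]
([266.5, 317.0], [247, 277, 37, 81, 1390]) [555.48 -24.35  85.  ]
([370.2, 305.7], [355, 275, 40, 58, 1051]) [617.83   7.54  85.  ]
([315.6, 265.4], [301, 242, 29, 47, 1046]) [573.81  22.24  85.  ]
([15.5, 341.3], [0, 331, 37, 28, 465]) [ 398.4  -102.07   85.  ]
[([315.4, 275.0], [302, 263, 28, 26, 547]), ([388.2, 90.5], [383, 87, 12, 7, 48])]
tcp axis proj [array([317.28, 246.52]), array([316.87, 269.92])]
```

play_rows(motion=[[-0.35, 0, 3, 0, 0, 0, 0.35], [0, 0, 2.7, 0, 0, 0, 0.35], [0, 0, 1, 0, 0, 0, 0.35], [0, 0, 0, 0, 0, 0, 0.26], [0, 0, 0, 0, 0, 0, 0.26]])

```text
time_s: 16.23
tcp_pos: [576.6, 23.1, 70.5]
tcp_rot: [0.574, 0.819, 0.0, 0.0]
contact_force: [-1.7, -1.6, -1.0]
opening: 0.262
grasp_force: 0.7
```

play_rows(motion=[[0.09, 1.04, 0, 0, 0, -10, 0.26], [0.09, 1.04, 0, 0, 0, -10, 0.26], [0.09, 1.04, 0, 0, 0, -10, 0.26], [0.09, 1.04, 0, 0, 0, -10, 0.26], [0.09, 1.04, 0, 0, 0, -10, 0.26], [0.09, 1.04, 0, 0, 0, -10, 0.26], [0.09, 1.04, 0, 0, 0, -10, 0.26], [0.03, 0.7, 0, 0, 0, -6, 0.26], [0, 0, 0, 0, 0, 0, 0.26], [0, 0, 0, 0, 0, 0, 0.26]])

```text
time_s: 17.48
tcp_pos: [616.1, 86.2, 70.3]
tcp_rot: [-0.051, 0.999, 0.0, 0.001]
contact_force: [-0.4, 0.6, -0.5]
opening: 0.259
grasp_force: 0.0
```

```bash
python3 ptr.py; python3 - <<'E'
from h import *
s=status.get_state();a=s['tcp_pos'];im=cv2.imread("pics/w7.png")
print([proj("wrist",[*a[:2],z]) for z in (60,102)])
g=im.astype(int);r=g[...,2]-np.maximum(g[...,0],g[...,1])
E
```

```text
17.475 [616.12  86.21  70.25] [-0.05  1.    0.    0.  ] [-0.4   0.63 -0.47]
red ([314.4, 305.1], [293, 268, 43, 74, 2555]) [648.63  87.33  20.  ] along 25.737990753642112
red ([414.1, 220.9], [412, 218, 6, 8, 36]) [584.76 142.48  20.  ] along 86.66946865887137
red ([622.1, 332.6], [619, 332, 8, 3, 14]) [647.84 297.78  20.  ] along 235.31908267852222
red ([16.5, 332.5], [14, 332, 6, 2, 12]) [ 690.31 -112.26   20.  ] along -176.90098224703607
yel ([403.7, 240.6], [396, 223, 16, 36, 455]) [598.93 139.21  17.  ] along 82.07039866186796
yel ([419.3, 241.2], [413, 223, 14, 37, 410]) [598.3  149.12  17.  ] along 91.99468934900244
yel ([126.0, 456.9], [112, 445, 28, 24, 139]) [798.17 -46.42  17.  ] along -121.5237179938804
[array([317.45132291, 287.02077391]), array([317.05307537, 331.43698733])]
```

play_rows(motion=[[0, 0.3, 0, 0, 0, 0, 0.26], [0, 0.2, 0, 0, 0, 0, 0.26], [0, 0, 0, 0, 0, 0, 0.26]])

```text
time_s: 17.9
tcp_pos: [615.7, 89.3, 69.9]
tcp_rot: [-0.051, 0.999, -0.001, 0.0]
contact_force: [-0.0, -5.5, 2.7]
opening: 0.262
grasp_force: 2.9
```

play_rows(motion=[[0, 0.2, 0, 0, 0, 0, 0.26], [0, 0, 0, 0, 0, 0, 0.26]])

```text
time_s: 18.15
tcp_pos: [615.6, 90.0, 69.9]
tcp_rot: [-0.051, 0.999, -0.002, 0.0]
contact_force: [1.2, -8.4, 2.6]
opening: 0.257
grasp_force: 4.3
```

The force rises against the end stop, so it's locked. I'm backing off, lifting and checking.

play_rows(motion=[[0, -0.5, 0, 0, 0, 0, 0.35], [0, 0, 0, 0, 0, 0, 0.4], [0, 0, -4, 0, 0, 0, 0.4], [0, 0, -5, 0, 0, 0, 0.4], [0, 0, -4.5, 0, 0, 0, 0.6], [0, 0, 0, 0, 0, 0, 0.9], [0, 0, 0, 0, 0, 0, 0.9]])

```text
time_s: 19.02
tcp_pos: [614.9, 88.8, 203.8]
tcp_rot: [-0.053, 0.999, 0.0, -0.0]
contact_force: [0.4, -0.8, -0.2]
opening: 0.702
grasp_force: 0.0
```

```bash
python3 ptr.py; python3 - <<'E'
from h import *
np.set_printoptions(precision=1,suppress=True)
im=cv2.imread("pics/w7.png")
print(blobs(im,(0,130,200),(9,255,255),3,30))
T=[ray("scene",(164,182.4),97)[:2]]
# cell: refine from both cameras by minimising silhouette of box vs region mask
from scipy.optimize import minimize
masks={}
for c in ("scene","side"):
    eyes.camera(c); masks[c]=finder.regions_of(c,"cell_mid")[0]["pixels"]
def cost(p):
    x,y,a=p[0],p[1],p[2]/100; R=np.array([[np.cos(a),-np.sin(a)],[np.sin(a),np.cos(a)]]); t=0
    for c in masks:
        P=[proj(c,[*(R@[sx*13.5,sy*74]+[x,y]),z]) for sx in(-1,1) for sy in(-1,1) for z in(0,92)]
        h=cv2.convexHull((np.array(P,np.float32)*16).astype(np.int32)); m=np.zeros((480,640),np.uint8); cv2.fillConvexPoly(m,h,1,shift=4)
        t+=(m.astype(bool)^masks[c]).sum()/masks[c].sum()
    return t
d=np.array([490,-320.5])-np.array([394.3,-296.9]); a=np.arctan2(d[1],d[0])-np.pi/2; print(np.linalg.norm(d),a)
x0=[442,-308.7,a*100]
r=minimize(cost,x0,method="Nelder-Mead",options=dict(initial_simplex=[x0,[452,-308.7,a*100],[442,-298,a*100],[442,-308.7,a*100+8]],xatol=.2)); print(r.x,r.fun,cost(x0))
for c in masks: print(c,ray(c,(164,182.4) if c=="scene" else (404.2,137.7),97))
E
```

```text
19.025 [614.86  88.79 203.83] [-0.05  1.    0.   -0.  ] [ 0.41 -0.78 -0.24]
red ([45.7, 287.7], [0, 241, 101, 93, 2877]) [ 728.64 -190.1    20.  ] along -258.00341890949954
red ([315.5, 224.1], [304, 209, 24, 33, 549]) [628.64  87.38  20.  ] along 27.668731325377507
red ([624.5, 332.8], [619, 332, 14, 3, 27]) [716.69 440.58  20.  ] along 370.99137068628283
red ([376.9, 185.4], [376, 182, 3, 9, 23]) [583.57 142.59  20.  ] along 86.88720742140434
red ([15.5, 332.7], [10, 332, 11, 3, 23]) [ 787.92 -229.99   20.  ] along -303.3121642634163
yel ([370.8, 200.3], [366, 188, 10, 25, 196]) [599.32 139.4   17.  ] along 82.23019449300772
yel ([380.2, 200.6], [376, 189, 9, 24, 180]) [598.64 148.71  17.  ] along 91.56389607949252
yel ([245.8, 365.3], [241, 358, 10, 13, 85]) [806.05  24.95  17.  ] along -51.22230608407226
[([43.3, 290.8], [0, 247, 96, 86, 1721]), ([315.3, 230.1], [305, 220, 22, 21, 262])]
98.56698230137717 -1.8125761819346329
[ 440.7 -314.4 -176. ] 0.13054255960379815 0.29323998862328726
scene [ 493.2 -322.5   97. ]
side [ 487.7 -318.6   97. ]
```

The pointer is exactly on the line, at 86.9 against 86.9. The cell is at about (441,-314) with its plus end towards (0.98,-0.19). I'm moving over it and turning.

play_rows(motion=[[2.7, -4.78, 0, 0, 0, 0, 0.8], [2.7, -4.78, 0, 0, 0, 0, 0.8], [2.7, -4.78, 0, 0, 0, 0, 0.8], [2.7, -4.78, 0, 0, 0, 0, 0.8], [2.7, -4.78, 0, 0, 0, 0, 0.8], [2.7, -4.78, 0, 0, 0, 0, 0.8], [2.7, -4.78, 0, 0, 0, 0, 0.8], [2.7, -4.78, 0, 0, 0, 0, 0.8], [0, 0, 0, 0, 0, 10, 0.8], [0, 0, 0, 0, 0, 10, 0.8]])

```text
time_s: 20.52
tcp_pos: [439.7, -315.4, 203.8]
tcp_rot: [0.126, 0.992, 0.0, -0.0]
contact_force: [-0.1, 0.5, 0.4]
opening: 0.796
grasp_force: 0.0
```

play_rows(motion=[[0, 0, 0, 0, 0, 10, 0.8], [0, 0, 0, 0, 0, 10, 0.8], [0, 0, 0, 0, 0, 10, 0.8], [0, 0, 0, 0, 0, 10, 0.8], [0, 0, 0, 0, 0, 10, 0.8], [0, 0, 0, 0, 0, 10, 0.8], [0, 0, 0, 0, 0, 10, 0.8], [0, 0, 0, 0, 0, 10, 0.8], [0, 0, 0, 0, 0, 10, 0.8], [0, 0, 0, 0, 0, 10, 0.8]])

```text
time_s: 21.78
tcp_pos: [440.4, -314.3, 203.9]
tcp_rot: [0.84, 0.542, -0.0, -0.0]
contact_force: [0.1, -0.3, 0.1]
opening: 0.797
grasp_force: 0.0
```

play_rows(motion=[[0, 0, 0, 0, 0, 10, 0.8], [0, 0, 0, 0, 0, 10, 0.8], [0, 0, 0, 0, 0, 10, 0.8], [0, 0, 0, 0, 0, 10, 0.8], [0, 0, 0, 0, 0, 10, 0.8], [0, 0, 0, 0, 0, 10, 0.8], [0, 0, 0, 0, 0, 10, 0.8], [0, 0, 0, 0, 0, 6, 0.8], [0, 0, 0, 0, 0, 0, 0.8], [0, 0, 0, 0, 0, 0, 0.8]])

```text
time_s: 23.02
tcp_pos: [440.5, -314.4, 204.2]
tcp_rot: [0.996, -0.086, -0.0, -0.0]
contact_force: [1.1, 1.0, -0.6]
opening: 0.799
grasp_force: 0.0
```

```bash
cat > cell.py <<'E'
from h import *
np.set_printoptions(precision=2,suppress=True)
s=status.get_state(); print(s['time_s'],s['tcp_pos'],s['tcp_rot'],s['contact_force'],s['q'])
im=eyes.camera("wrist"); cv2.imwrite("pics/w9.png",im); cal=eyes.get_calibration("wrist")
print("tcp proj z92", proj("wrist",[*s['tcp_pos'][:2],92],cal))
print("red",[(b,ray("wrist",b[0],95,cal)) for b in blobs(im,(0,130,80),(9,255,255),3,30)])
print("white",[(b,ray("wrist",b[0],95,cal)) for b in blobs(im,(0,0,170),(180,50,255),5,60)])
for l in ("cell_mid","cell_plus_end"):
    for r in finder.regions_of("wrist",l)[:1]:
        ys,xs=np.nonzero(r["pixels"]); print(l,r["score"],cv2.minAreaRect(np.c_[xs,ys].astype(np.float32)),cv2.boundingRect(np.c_[xs,ys].astype(np.int32)))
h=cv2.cvtColor(im,cv2.COLOR_BGR2HSV); print("blk",blobs(im,(0,0,0),(180,255,50),5,100))
E
python3 cell.py
```

```text
23.025 [ 440.53 -314.35  204.25] [ 1.   -0.09 -0.   -0.  ] [ 1.06  0.99 -0.61] [ 0.26  0.29  0.34  1.84 -0.11  1.03 -1.1 ]
tcp proj z92 [319.67 231.02]
red [(([320.5, 167.6], [306, 155, 30, 27, 385]), array([ 490.34, -323.58,   95.  ])), (([13.8, 332.7], [6, 331, 15, 4, 32]), array([395.68, -36.27,  95.  ]))]
white [(([85.5, 178.3], [0, 112, 186, 132, 15048]), array([ 512.81, -146.76,   95.  ])), (([66.0, 87.5], [0, 19, 144, 136, 12871]), array([ 575.9, -156.5,   95. ])), (([90.3, 229.7], [0, 199, 183, 63, 2655]), array([ 473.48, -135.69,   95.  ])), (([628.2, 148.6], [607, 54, 33, 146, 2396]), array([ 465.24, -549.95,   95.  ])), (([182.6, 314.5], [141, 282, 83, 65, 2044]), array([ 387.88, -186.23,   95.  ]))]
cell_mid 0.85 ((316.23541259765625, 221.76309204101562), (35.722694396972656, 180.22210693359375), 3.1798300743103027) (299, 132, 40, 181)
cell_plus_end 0.95 ((316.82696533203125, 221.79641723632812), (35.39693832397461, 180.3708953857422), 2.7927021980285645) (299, 132, 40, 181)
blk [([330.4, 405.5], [0, 279, 640, 201, 44737]), ([318.4, 221.2], [301, 135, 38, 177, 3085])]
```

View pics/w9.png

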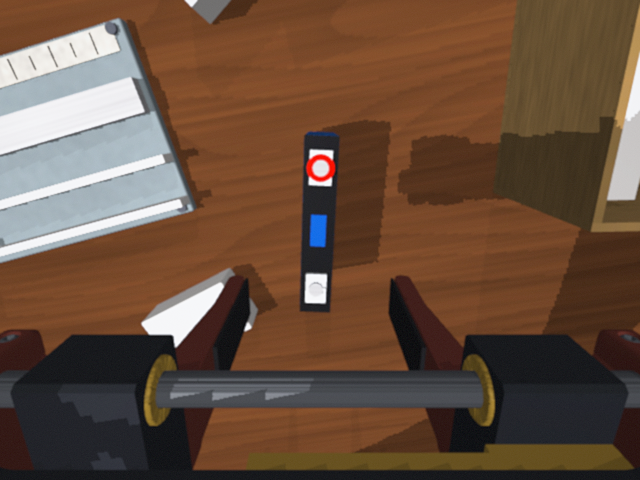

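Red collar at (320,168), silver terminal at (316,289), foam block by the left finger at (235,285) and only 40 mm high. The tool needs +2.3° and -1.4 mm in y. I'm descending to grip with the tips at z=55.

play_rows(motion=[[0.1, -0.14, 2, 0, 0, 2.3, 0.6], [0, 0, 4, 0, 0, 0, 0.6], [0, 0, 4, 0, 0, 0, 0.6], [0, 0, 3, 0, 0, 0, 0.6], [0, 0, 1.9, 0, 0, 0, 0.6], [0, 0, 0, 0, 0, 0, 0.6], [0, 0, 0, 0, 0, 0, 0.2], [0, 0, 0, 0, 0, 0, 0.2], [0, 0, 0, 0, 0, 0, 0.2], [0, 0, 0, 0, 0, 0, 0.2]])

```text
time_s: 24.42
tcp_pos: [442.2, -313.6, 56.3]
tcp_rot: [0.994, -0.107, 0.001, 0.0]
contact_force: [-1.5, 0.5, 5.2]
opening: 0.306
grasp_force: 30.0
```

The cell is held at 27 mm opening. I'm lifting it straight up.

play_rows(motion=[[0, 0, -1, 0, 0, 0, 0.2], [0, 0, -3, 0, 0, 0, 0.2], [0, 0, -4, 0, 0, 0, 0.2], [0, 0, -4, 0, 0, 0, 0.2], [0, 0, -2.5, 0, 0, 0, 0.2], [0, 0, 0, 0, 0, -5, 0.2], [0, 0, 0, 0, 0, -9.5, 0.2], [0, 0, 0, 0, 0, -9.5, 0.2], [0, 0, 0, 0, 0, -9.5, 0.2], [0, 0, 0, 0, 0, -9.5, 0.2]])

```text
time_s: 25.68
tcp_pos: [440.8, -312.7, 199.9]
tcp_rot: [0.964, 0.267, -0.001, -0.001]
contact_force: [-0.5, -0.5, -6.9]
opening: 0.309
grasp_force: 30.0
```

play_rows(motion=[[0, 0, 0, 0, 0, -9.5, 0.2], [0, 0, 0, 0, 0, -9.5, 0.2], [0, 0, 0, 0, 0, -9.5, 0.2], [0, 0, 0, 0, 0, -9.5, 0.2], [0, 0, 0, 0, 0, -9.5, 0.2], [0, 0, 0, 0, 0, -9.5, 0.2], [0, 0, 0, 0, 0, -7.7, 0.2], [0, 0, 0, 0, 0, 0, 0.2]])

```text
time_s: 26.68
tcp_pos: [440.9, -313.0, 199.9]
tcp_rot: [0.673, 0.739, -0.0, -0.001]
contact_force: [0.1, 0.4, -6.6]
opening: 0.302
grasp_force: 30.0
```

```bash
python3 - <<'E'
from h import *
np.set_printoptions(precision=2,suppress=True)
from scipy.spatial.transform import Rotation as Ro
s=status.get_state(); p=np.array(s['tcp_pos']); R=Ro.from_quat(s['tcp_rot']).as_matrix(); print(s['time_s'],p,s['contact_force'],s['q'],s['opening'])
print(R)
im=eyes.camera("wrist"); cal=eyes.get_calibration("wrist"); cv2.imwrite("pics/w10.png",im)
zt=p[2]+(92-55.8)
for b in blobs(im,(0,130,80),(9,255,255),4,30):
    P=ray("wrist",b[0],zt+3,cal); print(b,R.T@(P-p))
for b in blobs(im[:330,280:360],(0,0,170),(180,50,255),3,60):
    P=ray("wrist",(b[0][0]+280,b[0][1]),zt+3,cal); print("w",b,R.T@(P-p))
E
```

```text
26.675 [ 440.86 -312.99  199.94] [ 0.12  0.41 -6.6 ] [ 0.51  0.29  0.02  1.83 -0.01  1.02  0.63] 0.3023642306212697
[[-0.09  1.   -0.  ]
 [ 1.    0.09  0.  ]
 [ 0.   -0.   -1.  ]]
([610.5, 146.8], [575, 108, 65, 70, 1997]) [ 75.8   97.68 -39.28]
([318.7, 220.9], [289, 194, 60, 56, 1715]) [ 50.27   0.25 -39.15]
([624.6, 332.8], [617, 331, 19, 5, 58]) [  4.6  120.55 -39.4 ]
([13.8, 332.6], [4, 331, 18, 5, 57]) [   4.78 -120.    -38.99]
w ([38.7, 222.5], [23, 207, 33, 32, 835]) [ 49.69   0.25 -39.15]
w ([38.9, 190.8], [14, 185, 50, 19, 569]) [ 61.07   0.34 -39.14]
w ([39.0, 250.6], [16, 241, 47, 15, 397]) [ 39.05   0.35 -39.16]
```

play_rows(motion=[[2, 0.5, 0, 0, 0, 0, 0.2], [4, 0.96, 0, 0, 0, 0, 0.2], [4.5, 1.08, 0, 0, 0, 0, 0.2], [4.5, 1.08, 0, 0, 0, 0, 0.2], [4.5, 1.08, 0, 0, 0, 0, 0.2], [4.5, 1.08, 0, 0, 0, 0, 0.2], [3, 0.72, 0, 0, 0, 0, 0.2], [1, 0.24, 0, 0, 0, 0, 0.2], [0, 0, 0, 0, 0, 0, 0.2], [0, 0, 0, 0, 0, 0, 0.2]])

```text
time_s: 27.98
tcp_pos: [482.3, -29.8, 200.4]
tcp_rot: [0.674, 0.739, -0.0, 0.0]
contact_force: [0.4, 0.9, -7.4]
opening: 0.305
grasp_force: 30.0
```

```bash
cat > fen.py <<'E'
from h import *
np.set_printoptions(precision=1,suppress=True,linewidth=220)
s=status.get_state(); print(s['time_s'],np.array(s['tcp_pos']),s['tcp_rot'],s['contact_force'])
im=eyes.camera("wrist"); cal=eyes.get_calibration("wrist"); cv2.imwrite("pics/w11.png",im); g=cv2.cvtColor(im,cv2.COLOR_BGR2GRAY)
yaw=.0945; xv=np.array([np.cos(yaw),np.sin(yaw)]); yv=np.array([-np.sin(yaw),np.cos(yaw)])
p=np.array(s['tcp_pos'])[:2]; print("tcp across,along",p@xv,p@yv)
def samp(a,l,z):
    u,v=proj("wrist",[*(a*xv+l*yv),z],cal); u,v=int(round(u)),int(round(v)); return int(g[v,u]) if 0<=u<640 and 0<=v<480 else -1
for l in (50,75,100):
    a=np.arange(477-40,477+41,2); print("across at along",l,[(int(t-477),samp(t,l,34)) for t in a])
for a in (467,477,487):
    print("face z68, across",a,[(int(l),samp(a,l,68)) for l in np.arange(-10,34,2)])
E
python3 fen.py
```

```text
27.975 [482.3 -29.8 200.4] [ 0.7  0.7 -0.   0. ] [ 0.4  0.9 -7.4]
tcp across,along 477.34407804877605 -75.13735883222344
across at along 50 [(-40, 86), (-38, 85), (-36, 86), (-34, 93), (-32, 188), (-30, 206), (-28, 203), (-26, 236), (-24, 251), (-22, 251), (-20, 252), (-18, 164), (-16, 210), (-14, 211), (-12, 214), (-10, 212), (-8, 206), (-6, 208), (-4, 207), (-2, 207), (0, 207), (2, 208), (4, 210), (6, 213), (8, 212), (10, 209), (12, 210), (14, 177), (16, 142), (18, 251), (20, 251), (22, 251), (24, 237), (26, 202), (28, 206), (30, 208), (32, 211), (34, 209), (36, 209), (38, 207), (40, 205)]
across at along 75 [(-40, 84), (-38, 86), (-36, 87), (-34, 93), (-32, 187), (-30, 207), (-28, 207), (-26, 223), (-24, 251), (-22, 251), (-20, 252), (-18, 219), (-16, 197), (-14, 214), (-12, 213), (-10, 213), (-8, 208), (-6, 208), (-4, 207), (-2, 206), (0, 206), (2, 208), (4, 208), (6, 209), (8, 208), (10, 208), (12, 208), (14, 207), (16, 144), (18, 254), (20, 250), (22, 251), (24, 251), (26, 203), (28, 206), (30, 205), (32, 205), (34, 207), (36, 208), (38, 206), (40, 208)]
across at along 100 [(-
[... 526 characters left out ...]
39), (0, 139), (2, 138), (4, 137), (6, 138), (8, 176), (10, 254), (12, 251), (14, 251), (16, 251), (18, 251), (20, 251), (22, 230), (24, 204), (26, 207), (28, 208), (30, 213), (32, 216)]
face z68, across 477 [(-10, 63), (-8, 64), (-6, 59), (-4, 131), (-2, 130), (0, 129), (2, 128), (4, 130), (6, 128), (8, 173), (10, 254), (12, 251), (14, 251), (16, 251), (18, 251), (20, 251), (22, 237), (24, 206), (26, 207), (28, 209), (30, 208), (32, 206)]
face z68, across 487 [(-10, 63), (-8, 63), (-6, 56), (-4, 128), (-2, 128), (0, 129), (2, 126), (4, 126), (6, 126), (8, 174), (10, 254), (12, 251), (14, 251), (16, 251), (18, 251), (20, 251), (22, 236), (24, 208), (26, 208), (28, 209), (30, 210), (32, 210)]
```

Fence inner faces are at ±17.5 mm about my centre line, and the stop face is 9 mm ahead of the cell's end. I'm lowering into the channel.

play_rows(motion=[[0, -0.05, 3, 0, 0, 0, 0.2], [0, 0, 4, 0, 0, 0, 0.2], [0, 0, 3, 0, 0, 0, 0.2], [0, 0, 1.5, 0, 0, 0, 0.2], [0, 0, 0.8, 0, 0, 0, 0.2], [0, 0, 0.5, 0, 0, 0, 0.2], [0, 0, 0, 0, 0, 0, 0.2], [0, 0, 0, 0, 0, 0, 0.2]])

```text
time_s: 29.02
tcp_pos: [482.6, -28.2, 73.2]
tcp_rot: [0.673, 0.74, 0.0, 0.0]
contact_force: [-0.3, 0.6, -7.6]
opening: 0.311
grasp_force: 30.0
```

play_rows(motion=[[0.2, -0.1, 0.1, 0, 0, 0, 0.2], [0.2, 0, 0.1, 0, 0, 0, 0.2], [0.2, 0, 0, 0, 0, 0, 0.2], [0, 0, 0, 0, 0, 0, 0.2], [0, 0, 0, 0, 0, 0, 0.2]])

```text
time_s: 29.65
tcp_pos: [480.5, -22.4, 70.5]
tcp_rot: [0.673, 0.74, 0.0, 0.0]
contact_force: [-0.0, -0.1, -6.7]
opening: 0.308
grasp_force: 30.0
```

play_rows(motion=[[0.1, 0, 0, 0, 0, 0, 0.2], [0.1, 0, 0, 0, 0, 0, 0.2], [0, 0, 0, 0, 0, 0, 0.2]])

```text
time_s: 30.02
tcp_pos: [480.3, -20.5, 70.5]
tcp_rot: [0.673, 0.74, -0.0, 0.0]
contact_force: [-0.3, -0.8, -7.6]
opening: 0.306
grasp_force: 30.0
```

play_rows(motion=[[0.1, 0, 0, 0, 0, 0, 0.2], [0, 0, 0, 0, 0, 0, 0.2], [0, 0, 0, 0, 0, 0, 0.2]])

```text
time_s: 30.4
tcp_pos: [480.2, -20.3, 70.6]
tcp_rot: [0.673, 0.739, -0.0, 0.0]
contact_force: [0.3, -6.4, -5.6]
opening: 0.305
grasp_force: 30.0
```

Contact with the stop plate at 6 N. I'm easing it slightly and lowering to the floor.

play_rows(motion=[[-0.06, 0, 0.1, 0, 0, 0, 0.2], [0, 0, 0.08, 0, 0, 0, 0.2], [0, 0, 0.06, 0, 0, 0, 0.2], [0, 0, 0, 0, 0, 0, 0.2], [0, 0, 0, 0, 0, 0, 0.2]])

```text
time_s: 31.02
tcp_pos: [480.5, -20.4, 68.3]
tcp_rot: [0.673, 0.739, 0.0, 0.0]
contact_force: [-0.7, -6.0, -2.6]
opening: 0.305
grasp_force: 30.0
```

play_rows(motion=[[0, 0, 0.05, 0, 0, 0, 0.2], [0, 0, 0.05, 0, 0, 0, 0.2], [0, 0, 0, 0, 0, 0, 0.2]])

```text
time_s: 31.4
tcp_pos: [480.6, -20.4, 68.3]
tcp_rot: [0.673, 0.739, 0.0, 0.001]
contact_force: [-3.6, -6.1, 9.5]
opening: 0.305
grasp_force: 30.0
```

It's on the floor and butted. I'm releasing and lifting straight up.

play_rows(motion=[[0, 0, -0.08, 0, 0, 0, 0.2], [0, 0, 0, 0, 0, 0, 0.36], [0, 0, 0, 0, 0, 0, 0.45], [0, 0, 0, 0, 0, 0, 0.45], [0, 0, -2, 0, 0, 0, 0.45], [0, 0, -4, 0, 0, 0, 0.45], [0, 0, -5, 0, 0, 0, 0.45], [0, 0, -4, 0, 0, 0, 0.45], [0, 0, 0, 0, 0, 0, 0.45], [0, 0, 0, 0, 0, 0, 0.45]])

```text
time_s: 32.65
tcp_pos: [479.9, -19.9, 217.3]
tcp_rot: [0.673, 0.74, -0.0, -0.0]
contact_force: [-0.5, -0.1, 0.7]
opening: 0.446
grasp_force: 0.0
```

```bash
python3 - <<'E'
from h import *
np.set_printoptions(precision=1,suppress=True,linewidth=200)
s=status.get_state(); print(s['time_s'],s['tcp_pos'],s['contact_force'],s['opening'])
im=eyes.camera("wrist"); cal=eyes.get_calibration("wrist"); cv2.imwrite("pics/w12.png",im); g=cv2.cvtColor(im,cv2.COLOR_BGR2GRAY)
yaw=.0945; xv=np.array([np.cos(yaw),np.sin(yaw)]); yv=np.array([-np.sin(yaw),np.cos(yaw)])
def rep(n,b,z):
    P=ray("wrist",b[0],z,cal)[:2]; print(n,b,"across/along",P@xv,P@yv)
for b in blobs(im,(0,130,80),(9,255,255),5,8): rep("red",b,107)if b[1][4]>60 else rep("ptr",b,20)
for b in blobs(im,(22,140,110),(36,255,255),3,40): rep("yel",b,17)
def samp(a,l,z):
    u,v=proj("wrist",[*(a*xv+l*yv),z],cal); return int(g[int(round(v)),int(round(u))])
print("z104",[(int(l),samp(477,l,104)) for l in range(-4,20)])
print("z68",[(int(l),samp(477,l,68)) for l in range(-4,26)])
for a in (np.arange(455,500,1),): print("across z104",[(int(t-477),samp(t,-30,104)) for t in a])
E
```

```text
32.65 [479.9 -19.9 217.3] [-0.5 -0.1  0.7] 0.44575621510337243
red ([256.2, 307.9], [231, 275, 45, 73, 1133]) across/along 422.1169310932092 -131.9778966299325
red ([502.1, 109.5], [479, 96, 46, 27, 1035]) across/along 606.7557374495543 27.735654247671214
red ([380.2, 306.0], [365, 277, 39, 57, 902]) across/along 527.6401406954421 -129.98247640164018
red ([543.0, 346.1], [519, 329, 47, 39, 868]) across/along 673.3726014028521 -169.3108734299533
red ([319.7, 170.3], [306, 158, 29, 26, 363]) across/along 476.0344508007606 -15.650661737216291
yel ([619.5, 223.2], [591, 191, 49, 92, 1462]) across/along 790.6511910113724 -81.68514619178309
yel ([466.0, 49.5], [453, 45, 27, 11, 266]) across/along 609.2729218496303 82.33022070095326
yel ([467.3, 37.8], [454, 33, 28, 10, 247]) across/along 609.2600653986025 91.85323989723005
z104 [(-4, 255), (-3, 234), (-2, 55), (-1, 34), (0, 38), (1, 40), (2, 42), (3, 40), (4, 42), (5, 42), (6, 39), (7, 45), (8, 59), (9, 118), (10, 224), (11, 252), (12, 251), (13, 251), (14, 251), (15, 250), (16, 250), (17, 250), (18, 250), (19, 250)]
z68 [(-4, 55), (-3, 38), (-2, 38), (-1, 40), (0, 42), (1, 40), (2, 42), (3, 42), (4, 41), (5, 39), (6, 59), (7, 61), (8, 118), (9, 224), (10, 252), (11, 251), (12, 251), (13, 250), (14, 250), (15, 250), (16, 250), (17, 250), (18, 250), (19, 250), (20, 250), (21, 251), (22, 235), (23, 210), (24, 204), (25, 205)]
across z104 [(-22, 197), (-21, 251), (-20, 251), (-19, 251), (-18, 251), (-17, 252), (-16, 251), (-15, 126), (-14, 76), (-13, 47), (-12, 34), (-11, 34), (-10, 58), (-9, 107), (-8, 134), (-7, 132), (-6, 132), (-5, 133), (-4, 131), (-3, 133), (-2, 132), (-1, 133), (0, 39), (1, 38), (2, 38), (3, 35), (4, 34), (5, 34), (6, 37), (7, 40), (8, 39), (9, 31), (10, 34), (11, 29), (12, 107), (13, 255), (14, 252), (15, 251), (16, 251), (17, 251), (18, 251), (19, 239), (20, 204), (21, 203), (22, 205)]
```

```bash
python3 -c "
from workcell import job; print(job.hand_in())"
```

```text
the job is handed in; nothing more can be done
None
```

The job is handed in at about 33 s. The stop is locked with its pointer on the mark to within about 0.5 mm. The cell is released upright in the channel, with its red-collared end against the stop plate. I measured the pointer before setting the cell down; after the release I checked only that the stop plate hadn't shifted.

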